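# Open the water filter of the belt grinder

## Robot

A 6-joint arm with a two-finger parallel gripper is mounted at the origin on the work surface. World frame = base frame: x ahead of the robot, y to its left, z up, the work surface at z = 0. Lengths are in m, angles in rad, forces in N, time in s.
With the tool pointing down it reaches from about 0.35 to 0.775 m from the base axis. Payload 5.5 kg.
Tool frame: the origin (TCP) lies at the very end of the fingers, on their centre line; the grasp point (between the pads) lies 19 mm behind it; z points along the fingers, y is the line along which they close (so a half turn about z gives the same grasp; the last joint's range is limited). The gripper opens to 85 mm and grips with 20 to 120 N. Pads are 22 mm wide; open, the fingers measure 114 mm over their backs; the gripper's body (76 mm by 85 mm) begins 54 mm behind the grasp point. The pads swing forward as they close: fully open they stand 13 mm farther back than shut.
Start: joints at [1.085, 0.313, 0.046, 1.304, 0, 1.431], TCP at [0.195, 0.541, 0.208] pointing down, gripper open.
Joint ranges: [-2.76, 2.76], [-0.86, 1.69], [-1.03, 1.26], [-2.2, 2.34], [-1.47, 1.5], [-3.14, 3.14]. Speed limits (rad/s): [2.57, 2.57, 3.14, 3.14, 3.14, 3.14].

## Interface

Orientations are given as a unit quaternion [w, x, y, z].
In Python, from workcell import env gives the robot as it stands. The module is installed in compiled form; this text tells all that it offers.
- The arm moves only by the tool jog_arm, never from a script. Its arguments are lists of equal length, an entry for each row: "gripper": the opening, from 0 (shut) to 1 (fully open); "offset": the shift along the world's x, y, z in cm, a list of three; "twist": the turn about the world's z in degrees. In form: {"gripper": [gripper, ...], "offset": [[dx, dy, dz], ...], "twist": [twist, ...]}. A call has exactly 8 rows; each row is the pose to reach, as a shift and turn from the pose commanded when the call began; what a row does not reach only later rows make up. A row lasts 1/8 s, in which the tool goes at most 62.5 mm and 10.7 degrees, less where a joint would pass 70% of its speed; a pose out of reach is approached as far as the arm can. A call with a gripper value outside its range is refused whole. The fingers move at their own pace and stop on an object; "squeeze" is the grip in N (left out, the last holds). Time passes only in rows, so rows that repeat a pose let the fingers close, or fill a call up. It gives the time, the measured TCP pose, the force, the opening and the grip force at its end, in the units of the state.
- env.get_state(): the state, without advancing time (a new reading comes with each control period).
- env.read_camera(name): name is "scene" or "top" or "wrist"; returns a dict with "image" (480x640x3 uint8, red, green, blue), "z_map" (480x640 float32, m along the optical axis (not along the pixel's ray), 0 where there is no reading), "fovy" (degrees; the focal length in pixels is half the picture's height over the tangent of half this angle, whatever the lens; pixels are square), "cx", "cy" (the principal point, pixels), "distortion" ([k1, k2, p1, p2, k3] as OpenCV has them; the pictures are not rectified), "cam_to_world" (4x4, takes a point from camera to world coordinates). Camera axes: x right, y up, looking along -z (the intrinsics and any distortion apply to the point x, -y, -z); pixel columns grow to the right and rows downward; lengths in m; the calibration is good to about 2 mm. A picture is of the moment at which its call begins.
- env.hand_in(): hands the job in; it is judged then, once.
The state is a dict: "clock": time; "joint_pos": joint angles; "qvel": joint speeds; "tau": joint torques, N m; "tcp_pos": TCP position; "orientation": TCP orientation; "wrist_force": force on the tool from outside, world axes, zero at the start; "ft_torque": the same for the moment, N m; "finger_gap": finger opening in m; "grip_force": force on a finger pad.
Only numpy, scipy, OpenCV 4.12 (cv2) and the standard library are available. Lean on these libraries where they do the work, as an engineer would, in place of code of your own. Each camera call takes 0.05 s, during which the arm holds its last target. There are 200 camera calls.

## Task

The water filter of the belt grinder has to be opened so that its element can be changed. With the fingertips, press the snap tab fully in, then slide the released cover along its guides onto the ledge beside it until the filter well is completely uncovered. Only push the cover, never lift it off the unit, and leave the glasses, wheels and tools around it where they are.

Things in the scene. Friction and masses are not known exactly. Their poses are not given: they have to be found in the camera images.
- filter_unit: Filter unit, green box screwed to the bench, 136 (its x) by 270 (its y) mm, deck 60 mm high. Origin: centre of its underside, on the bench; z up. It slides the cover along its y: seat with the well in the -y half, flat parking ledge at the same height in the +y half. A 40 mm bracket on the +x side carries the tab; a spigot sticks out 35 mm at the +y end.
- well (a point): Centre of the filter well's mouth, at deck height, 65 mm to -y of the unit's centre. The well is 84 mm (x) by 80 mm (y). The seat's two guides, 115 mm apart, carry lips that reach 7.5 mm inwards over the cover's long edges; lip tops 74.5 mm above the bench.
- ledge (a point): Centre of the parking ledge's surface, 60 mm above the bench, 60 mm to +y of the unit's centre; axes like the unit's. Guides 10 mm high, 115 mm apart, run along both sides; an end stop 8 mm high closes it 58 mm to +y of this point.
- cover: Loose aluminium cover plate, 110 (x) by 104 (y) by 6 mm, about 0.25 kg, slides at a few newtons. Origin: centre of its underside; axes like the unit's. It starts centred on the well, held by the latch bar in front of its +y edge until the tab is in. It must go at least 92 mm towards +y to clear the well; at about 131 mm it meets the end stop.
- rib_top (a point): Centre of the top of the cover's upright rib, the thing to push against: 64 mm long (x), 10 mm thick (y), 26 mm high above the plate. This point is 30 mm to +y of the cover's origin and 32 mm above its underside; axes like the cover's. Behind the rib (-y side) 77 mm of flat plate are free.
- tab_top (a point): Centre of the top of the snap tab's black square pad, 32 by 32 mm, 90 mm to +x and 7 mm to -y of the unit's centre; axes like the unit's. At rest 86 to 88 mm above the bench, fully in 76 mm. A steel latch bar 18 to 28 mm below it runs across the deck in front of the cover and sinks with it.
- snap_tab (a joint): How far the snap tab is pressed down, in m: 0 out, 0.012 fully in (stop). It moves straight down against about 4 N of friction and stays where it is left; the cover is free once it is in by more than 10 mm.
- tumbler_a_rim (a point): Bystander: glass tumbler, 72 mm across, 85 mm tall, on the unit's -x side; centre of its mouth.
- tumbler_b_rim (a point): Bystander: glass tumbler, 68 mm across, 75 mm tall, on the unit's +x side; centre of its mouth.
- cork_wheel: Bystander: cork disc, 90 mm across, 22 mm thick, lying flat on the unit's +x side; origin under its centre.
- polish_jar: Bystander: jar, 64 mm across, 75 mm tall; origin under its centre.
- stone_wheel: Bystander: grinding wheel lying flat, 110 mm across, 25 mm thick; origin under its centre.
- wrench: Bystander: wrench lying on the bench, along its x.
- brush: Bystander: brush lying on the bench, along its x.
There are look-alikes about, which are no part of the job. Of the things like the cover, leave any that is green; of the rest the larger one is meant.

How it is judged:
By the outcome, as a careful person would: the job done as asked, in the order asked, and still so for the second after the job is handed in, with the robot touching nothing.
It also fails if it takes over 40 s, if anything falls off the work surface, if the arm or the gripper's body presses on something with over 40 N, if the wrist force passes 120 N, or if a joint passes its speed limit or range.

## Working session

There is one attempt and no reset: what is moved stays moved. The work goes in short steps, Python scripts to look and compute and a tool call to move; the robot and the scene stay as the last step left them, time stands still between calls to the robot, and variables do not carry over. Pictures are saved under pics/ and viewed, at most 10 in all, crops included, and the job is handed in when it is done.

Besides the shell and the picture viewer there is one more tool, called after "Request:" as name([rows], argument=value, ...), one row to a line, values as JSON. jog_arm: Moves the arm, as the interface text tells. Its arguments: {"type":"object","properties":{"gripper":{"type":"array"},"offset":{"type":"array"},"twist":{"type":"array"},"squeeze":{"type":"number"}},"required":["gripper","offset","twist"]}

```bash
mkdir -p pics
cat > h.py <<'E'
import numpy as np, cv2
from workcell import env
def cam(n):
    c=env.read_camera(n); c['f']=240/np.tan(np.radians(c['fovy'])/2)
    c['K']=np.array([[c['f'],0,c['cx']],[0,c['f'],c['cy']],[0,0,1]]); return c
def rays(c,uv):
    p=cv2.undistortPoints(np.array(uv,float).reshape(-1,1,2),c['K'],np.array(c['distortion'],float)).reshape(-1,2)
    return np.c_[p[:,0],-p[:,1],-np.ones(len(p))]
def plane(c,uv,z):
    T=np.array(c['cam_to_world']); d=rays(c,uv)@T[:3,:3].T; o=T[:3,3]
    return o+d*((z-o[2])/d[:,2])[:,None]
def cloud(c):
    v,u=np.mgrid[:480,:640]; r=rays(c,np.c_[u.ravel(),v.ravel()])*c['z_map'].reshape(-1,1)
    T=np.array(c['cam_to_world']); return (r@T[:3,:3].T+T[:3,3]).reshape(480,640,3)
E
python3 - <<'E'
from h import *
for n in ('top','scene'):
    c=cam(n); cv2.imwrite(f'pics/{n}0.png',c['image'][:,:,::-1]); print(n,c['fovy'],c['distortion'],np.round(c['cam_to_world'],3).tolist(),(c['z_map']>0).mean())
print(env.get_state())
E
```

```text
top 43.44672091204711 [-0.20957794  0.          0.          0.          0.        ] [[-0.007, 0.99, -0.141, 0.374], [-1.0, -0.008, -0.002, -0.004], [-0.003, 0.141, 0.99, 1.416], [0.0, 0.0, 0.0, 1.0]] 0.9959733072916667
scene 55.10745335330762 [-0.10400941  0.          0.          0.          0.        ] [[-0.353, -0.791, 0.499, 1.146], [0.936, -0.295, 0.194, 0.217], [-0.006, 0.536, 0.844, 1.102], [0.0, 0.0, 0.0, 1.0]] 0.995966796875
{'clock': 0.1, 'joint_pos': array([ 1.08539172e+00,  3.13942659e-01,  4.51145323e-02,  1.30359977e+00,
       -1.03552919e-05,  1.43118956e+00]), 'qvel': array([-9.18634800e-05, -6.55778757e-04,  2.91493079e-03, -1.54941112e-03,
        4.94176468e-05,  3.19653614e-04]), 'tau': array([ 2.77420062e-03, -4.81723952e+01,  2.99245441e+01,  1.27716613e-02,
       -1.83079783e-04,  2.99890566e-06]), 'tcp_pos': array([0.1946834 , 0.54052652, 0.20719717]), 'orientation': array([-2.45881862e-04,  1.72038701e-01,  9.85089854e-01, -7.77867092e-04]), 'wrist_force': array([-0.265361  , -0.643456  ,  0.26380374]), 'ft_torque': array([0.02390469, 0.01135259, 0.01914393]), 'grip_force': 0.0, 'finger_gap': 0.08507326728393937}
```

View pics/top0.png

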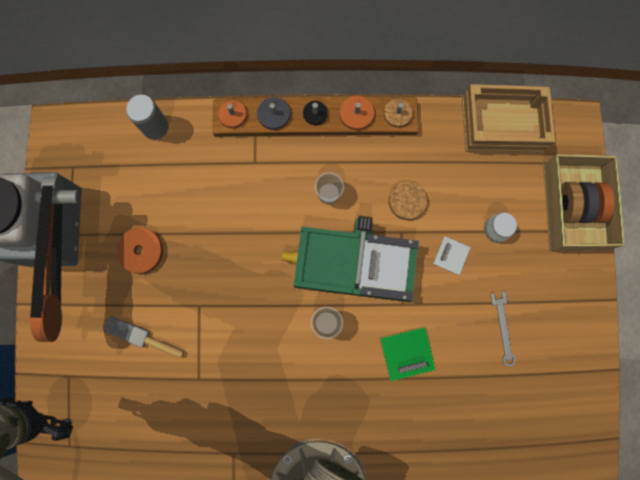

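View pics/scene0.png

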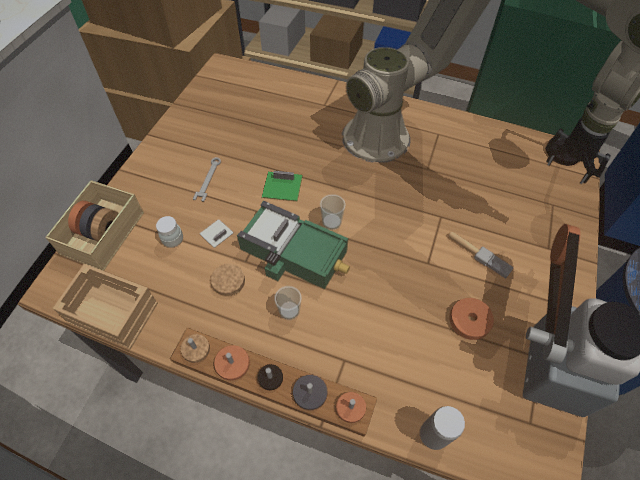

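The top view shows the green unit around (357,264), with its yellow spigot at (288,257). The cover is at about (387,268), the rib at (374,265) and the black tab at (364,223). The tumblers are at (329,187) and (327,322). The scene view agrees with this. Next I measure.

Run:
```python
from h import *
c=cam('top'); im=c['image']; P=cloud(c)
hsv=cv2.cvtColor(im,cv2.COLOR_RGB2HSV)
roi=np.zeros((480,640),bool); roi[205:310,280:430]=1
g=roi&(hsv[...,0]>55)&(hsv[...,0]<95)&(hsv[...,1]>90)
w=roi&(hsv[...,1]<40)&(hsv[...,2]>150)
k=roi&(hsv[...,2]<60)&(P[...,2]>.07)
for n,m in (('green',g),('cover',w),('black',k)):
    m=m.astype(np.uint8); q,l,s,ce=cv2.connectedComponentsWithStats(m); i=1+s[1:,4].argmax(); print(n,s[i],ce[i])
    p=P[l==i]; print(' z pct',np.round(np.percentile(p[:,2],[5,25,50,75,95]),4))
    z={'green':.065,'cover':.066,'black':.087}[n]
    v,u=np.nonzero(l==i); xy=plane(c,np.c_[u,v],z)[:,:2]
    r=cv2.minAreaRect(xy.astype(np.float32)*1000); print(' rect mm',r, 'mean',xy.mean(0)*1000)
# tall points
def top(lo,hi,x0,x1,y0,y1):
    m=(P[...,2]>lo)&(P[...,2]<hi); m[:y0]=0;m[y1:]=0;m[:,:x0]=0;m[:,x1:]=0
    p=P[m][:,:2].astype(np.float32)*1000; print(len(p),cv2.minAreaRect(p),p.mean(0),np.median(P[m][:,2]))
top(.085,.105,363,400,240,290)   # rib
top(.08,.1,350,380,210,236)  # tab
top(.055,.08,280,430,235,310)
top(.05,.1,300,350,165,210); top(.05,.1,300,350,300,345)
cv2.imwrite('pics/crop.png',cv2.resize(im[160:350,270:430,::-1],None,fx=3.1,fy=3.1,interpolation=cv2.INTER_CUBIC))
```

```text
green [ 295  219   66   76 3601] [327.869203   260.26825882]
 z pct [0.0557 0.0591 0.0614 0.0648 0.0722]
 rect mm ((536.6009521484375, -26.605636596679688), (146.19757080078125, 170.8248748779297), 89.04963684082031) mean [526.9345301  -26.92907163]
cover [ 360  241   50   50 1693] [386.17306556 266.63733018]
 z pct [0.062  0.0647 0.0665 0.0684 0.0712]
 rect mm ((511.3163757324219, -154.82470703125), (102.07247924804688, 105.32487487792969), 82.41254425048828) mean [ 511.16504219 -158.46274171]
black [358 217  14  14  73] [364.04109589 225.45205479]
 z pct [0.081  0.0857 0.0879 0.0897 0.0943]
 rect mm ((606.4193725585938, -109.48759460449219), (29.233110427856445, 29.543354034423828), 88.77677917480469) mean [ 602.10203606 -108.38110031]
136 ((514.8392944335938, -125.6915512084961), (10.270139694213867, 62.95296096801758), 82.45829772949219) [ 515.0941  -125.61756] 0.09218570167231555
204 ((608.0133666992188, -109.94845581054688), (31.904794692993164, 31.573068618774414), 80.35296630859375) [ 607.9505  -110.01711] 0.08830455746059918
6613 ((500.34222412109375, -89.6943359375), (282.1829528808594, 168.90611267089844), 89.27120971679688) [516.3644  -92.74129] 0.06428371332501714
291 ((696.40869140625, -31.57822036743164), (67.7757568359375, 66.10045623779297), 20.584016799926758) [701.4462   -31.946836] 0.07235040034226903
310 ((386.8595275878906, -23.405635833740234), (70.56910705566406, 68.23219299316406), 89.85234069824219) [387.4846   -23.536657] 0.08222774005216893
```

View pics/crop.png

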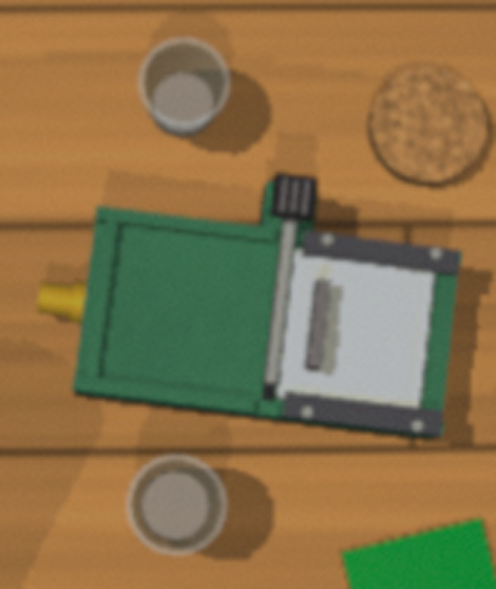

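The crop agrees: the bar runs from the pad at (295,195) across to (268,390), and the rib is at (317,325). The unit's yaw is about -7.5°. Rib top is at (514.8,-125.7) mm and the tab at (608,-110) mm, which match the given geometry to under 1 mm. I'll move above the tab with the gripper shut.

Request:
jog_arm([
  [2.6,-4.1,0],
  [5.2,-8.2,0],
  [7.8,-12.3,0],
  [10.4,-16.4,0],
  [13,-20.5,0],
  [15.6,-24.6,0],
  [18.2,-28.7,0],
  [20.8,-32.8,0],
], gripper=[0,0,0,0,0,0,0,0], twist=[-5,-10,-15,-20,-25,-30,-35,-40])

```text
clock: 1.15
tcp_pos: [0.4034, 0.2116, 0.2079]
orientation: [0.0, 0.5, 0.866, 0.0]
wrist_force: [0.8, 0.6, 0.1]
finger_gap: -0.0
grip_force: 0.0
```

Request:
jog_arm([
  [3,-4.7,0],
  [6,-9.4,-1],
  [9,-14.1,-2],
  [12,-18.8,-3],
  [15,-23.5,-4],
  [18,-28.2,-5],
  [20.5,-32.3,-6],
  [20.5,-32.3,-6],
], gripper=[0,0,0,0,0,0,0,0], twist=[-5,-10,-15,-20,-25,-30,-37.7,-37.7])

```text
clock: 2.15
tcp_pos: [0.6085, -0.1131, 0.1458]
orientation: [-0.001, 0.753, 0.658, -0.001]
wrist_force: [-0.8, 0.1, 1.6]
finger_gap: 0.0003
grip_force: 0.0
```

Run:
```python
from h import *
c=cam('scene'); cv2.imwrite('pics/s1.png',cv2.resize(c['image'][140:330,160:400,::-1],None,fx=3,fy=3,interpolation=cv2.INTER_CUBIC))
s=env.get_state(); print(s['clock'],s['tcp_pos'],s['orientation'],s['wrist_force'],s['finger_gap'],s['joint_pos'])
```

```text
2.2 [ 0.60758518 -0.11126232  0.14648992] [-1.09122082e-03  7.52516576e-01  6.58572177e-01 -5.47677650e-04] [ 0.61608783  0.76968914 -0.19884991] -6.22266438507811e-05 [-3.11092885e-01  4.20509727e-01  5.10169763e-02  1.20373849e+00
  1.84482512e-04  1.39265867e+00]
```

View pics/s1.png

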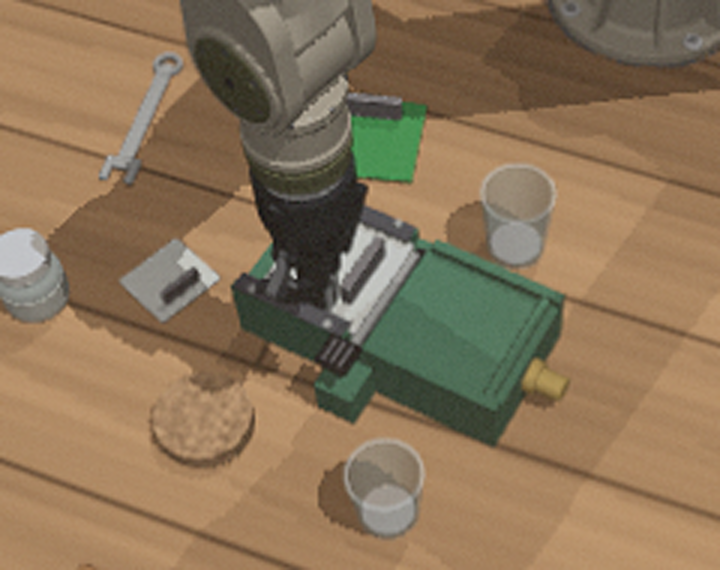

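The crop shows the shut fingertips at about (315,300), 6 cm above the pad at (340,352), with everything else undisturbed. Now I press.

Request:
jog_arm([
  [0,0,-2.5],
  [0,0,-4.5],
  [0,0,-5.5],
  [0,0,-6.0],
  [0,0,-6.4],
  [0,0,-6.8],
  [0,0,-7.1],
  [0,0,-7.3],
], gripper=[0,0,0,0,0,0,0,0], twist=[0,0,0,0,0,0,0,0])

```text
clock: 3.2
tcp_pos: [0.608, -0.1101, 0.075]
orientation: [0.0, 0.752, 0.659, 0.0]
wrist_force: [-0.1, 0.2, 0.3]
finger_gap: 0.0
grip_force: 0.0
```

Request:
jog_arm([
  [0,0,-0.1],
  [0,0,-0.2],
  [0,0,-0.2],
  [0,0,-0.2],
  [0,0,-0.2],
  [0,0,-0.2],
  [0,0,-0.2],
  [0,0,-0.2],
], gripper=[0,0,0,0,0,0,0,0], twist=[0,0,0,0,0,0,0,0])

```text
clock: 4.2
tcp_pos: [0.608, -0.11, 0.073]
orientation: [0.0, 0.752, 0.659, 0.0]
wrist_force: [-0.3, -0.4, -0.3]
finger_gap: 0.0
grip_force: 0.0
```

Run:
```python
from h import *
c=cam('scene'); cv2.imwrite('pics/s2.png',cv2.resize(c['image'][190:300,220:350,::-1],None,fx=5,fy=5,interpolation=cv2.INTER_CUBIC))
for i in range(4): cam('scene'); s=env.get_state(); print(s['clock'],s['tcp_pos'],s['wrist_force'])
```

```text
4.3 [ 0.60792019 -0.11000887  0.07300525] [ 0.80176687 -0.57145428 -0.40772094]
4.35 [ 0.6079227  -0.1100138   0.07302414] [ 0.39131     0.83446347 -0.34599013]
4.4 [ 0.60794344 -0.11001042  0.07302857] [ 0.32788688  0.39340005 -0.18797271]
4.45 [ 0.60794793 -0.11001882  0.0730254 ] [-0.11167705  0.4156894  -0.3698919 ]
```

View pics/s2.png

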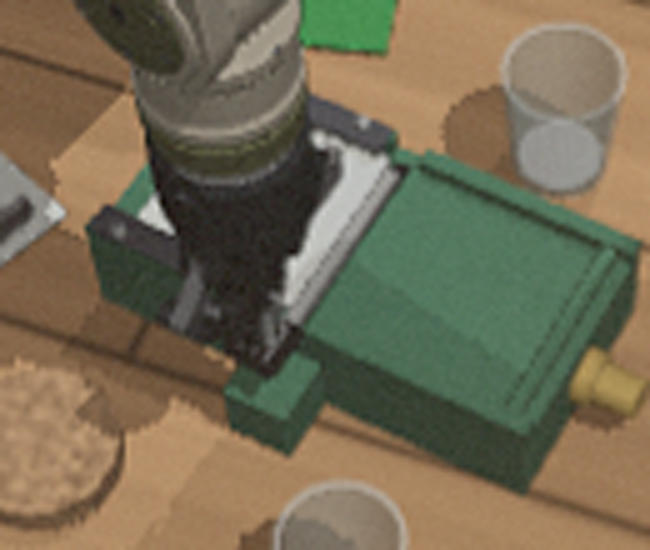

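The crop shows the fingertips over the pad at about (265,355). There is no contact force yet, so I'll go lower in small steps.

Request:
jog_arm([
  [0,0,-0.05],
  [0,0,-0.1],
  [0,0,-0.15],
  [0,0,-0.2],
  [0,0,-0.25],
  [0,0,-0.3],
  [0,0,-0.35],
  [0,0,-0.4],
], gripper=[0,0,0,0,0,0,0,0], twist=[0,0,0,0,0,0,0,0])

```text
clock: 5.45
tcp_pos: [0.6079, -0.11, 0.069]
orientation: [0.0, 0.752, 0.659, 0.0]
wrist_force: [-0.6, -0.2, -0.0]
finger_gap: 0.0
grip_force: 0.0
```

Run:
```python
from h import *
P=cloud(cam('top'));c=cam('top');P=(P+cloud(c))/2
# latch bar heights: along unit x at y=-7
x=np.array([.991,-.131]);y=np.array([.131,.991]);o=np.array([.5194,-.0910])
d=P[...,:2]-o;U=d@x;V=d@y
for a in range(-60,110,15):
    m=(abs(U-a/1000)<.0075)&(abs(V+.007)<.005)&(P[...,2]<.12); print(a,m.sum(),np.round(np.median(P[m][:,2]),4) if m.any() else '')
s=env.get_state(); print(s['tcp_pos'],s['wrist_force'])
```

```text
-60 0 
-45 0 
-30 0 
-15 0 
0 0 
15 0 
30 0 
45 0 
60 0 
75 0 
90 0 
105 0 
[ 0.60788776 -0.1099962   0.06893664] [ 1.17927573 -0.49607164  0.4074355 ]
```

Run:
```python
from h import *
c=cam('wrist'); cv2.imwrite('pics/w1.png',c['image'][:,:,::-1])
c=cam('scene');P=cloud(c)
x=np.array([.991,-.131]);y=np.array([.131,.991]);o=np.array([.5194,-.0910])
d=P[...,:2]-o;U=d@x;V=d@y
m=(abs(V+.007)<.006)&(P[...,2]<.1)
for a in range(-60,125,10):
    k=m&(abs(U-a/1000)<.005); print(a,k.sum(),np.round(np.percentile(P[k][:,2],[20,50,80]),4) if k.any() else '')
```

```text
-60 15 [0.0576 0.0602 0.0623]
-50 9 [0.0607 0.0638 0.069 ]
-40 15 [0.0617 0.0682 0.0723]
-30 16 [0.0607 0.0678 0.0687]
-20 15 [0.0647 0.0673 0.0691]
-10 13 [0.0648 0.0683 0.071 ]
0 20 [0.0617 0.0678 0.0697]
10 13 [0.064  0.067  0.0703]
20 15 [0.0607 0.0698 0.0717]
30 18 [0.0639 0.0698 0.0713]
40 19 [0.0646 0.0675 0.0716]
50 18 [0.0648 0.0691 0.0712]
60 11 [0.0646 0.0682 0.0693]
70 5 [0.0451 0.0459 0.055 ]
80 3 [0.0456 0.046  0.0485]
90 13 [0.0449 0.0458 0.0473]
100 37 [0.042  0.0477 0.0871]
110 38 [0.0007 0.0166 0.0382]
120 15 [-0.0017 -0.0002  0.0011]
```

View pics/w1.png

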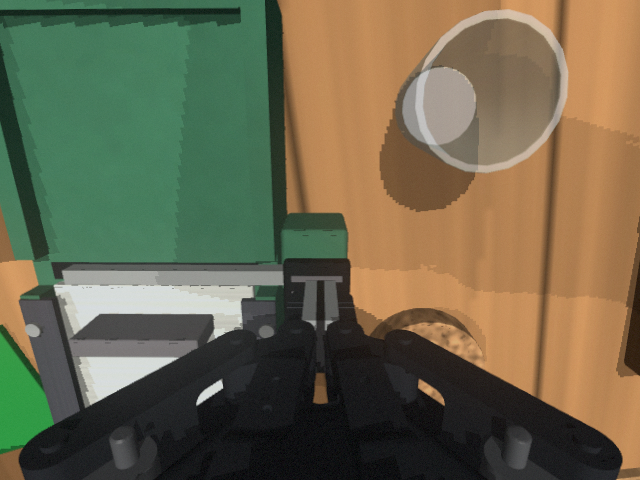

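The wrist view shows the black pad at about (318,275) with the fingers in front of it and the latch bar at (170,273). The bar is still up at about 69 mm. I'll check where the fingers really are.

Run:
```python
from h import *
x=np.array([.991,-.131]);y=np.array([.131,.991]);o=np.array([.5194,-.0910])
np.set_printoptions(linewidth=200)
for n in ('wrist','scene'):
    c=cam(n);P=cloud(c);d=P[...,:2]-o;U=d@x*1000;V=d@y*1000;Z=P[...,2]*1000
    print(n,np.round(c['cam_to_world'],3)[:3,3])
    m=(c['z_map']>0)&(abs(U-90)<30)&(abs(V+7)<45)&(Z>50)&(Z<130)
    H=np.full((10,8),-1)
    for i in range(10):
        for j in range(8):
            k=m&(abs(V-(37-10*i))<5)&(abs(U-(55+10*j))<5)
            if k.sum()>2: H[i,j]=np.median(Z[k])
    print('rows V 37..-53, cols U 55..125');print(H)
c=cam('wrist');P=cloud(c);d=P[...,:2]-o
for v in range(255,340,6): print(v,*[tuple(np.round([d[v,u]@x*1000,d[v,u]@y*1000,P[v,u,2]*1000]).astype(int)) for u in (295,308,320,333,346)])
```

```text
wrist [ 0.618 -0.036  0.234]
rows V 37..-53, cols U 55..125
[[ -1  68  -1  -1  -1  -1  -1  -1]
 [ -1  68  -1  -1  -1  -1  -1  -1]
 [ -1  68  -1  -1  -1  -1  -1  -1]
 [ -1  68  85 102 106  85  -1  -1]
 [ -1  67  86 108 116 106  -1  -1]
 [ -1  68  85 128 128  -1  -1  -1]
 [ -1  72  -1  -1  -1  -1  -1  -1]
 [ -1  73  -1  -1  -1  -1  -1  -1]
 [ -1  55  -1  -1  -1  -1  -1  -1]
 [ -1  -1  -1  -1  -1  -1  -1  -1]]
scene [1.146 0.217 1.102]
rows V 37..-53, cols U 55..125
[[ -1  64  -1  -1  -1  -1  -1  -1]
 [ -1  65  -1  -1  -1  -1  -1  -1]
 [ -1  65  -1  -1  -1  -1  -1  -1]
 [ -1  65  86  95  98  85  -1  -1]
 [ -1  63  90  -1  89 107  -1  -1]
 [ -1  -1  -1  -1  88  86  -1  -1]
 [ -1  -1  -1  -1  82  86  -1  -1]
 [ -1  -1  -1  -1  -1  -1  -1  -1]
 [ -1  -1  -1  -1  -1  -1  -1  -1]
 [ -1  -1  -1  -1  -1  -1  -1  -1]]
255 (np.int64(76), np.int64(-3), np.int64(44)) (np.int64(83), np.int64(-2), np.int64(45)) (np.int64(90), np.int64(-2), np.int64(44)) (np.int64(98), np.int64(-3), np.int64(43)) (np.int64(106), np.int64(-2), np.int64(45))
261 (np.int64(79), np.int64(10), np.int64(85)) (np.int64(85),
[... 2297 characters left out ...]
(np.int64(99), np.int64(6), np.int64(132))
327 (np.int64(82), np.int64(7), np.int64(137)) (np.int64(86), np.int64(6), np.int64(135)) (np.int64(90), np.int64(2), np.int64(128)) (np.int64(95), np.int64(5), np.int64(134)) (np.int64(99), np.int64(7), np.int64(137))
333 (np.int64(82), np.int64(6), np.int64(138)) (np.int64(87), np.int64(5), np.int64(138)) (np.int64(90), np.int64(0), np.int64(129)) (np.int64(95), np.int64(5), np.int64(137)) (np.int64(99), np.int64(5), np.int64(137))
339 (np.int64(83), np.int64(5), np.int64(141)) (np.int64(87), np.int64(6), np.int64(142)) (np.int64(90), np.int64(-4), np.int64(128)) (np.int64(94), np.int64(6), np.int64(142)) (np.int64(98), np.int64(6), np.int64(143))
```

Pad and bar are unpressed. The images put the fingertips at roughly 90–95 mm, which is higher than the reported TCP. They are well centred, so I'll continue down gently and watch the force.

Request:
jog_arm([
  [0,0,-0.1],
  [0,0,-0.2],
  [0,0,-0.3],
  [0,0,-0.4],
  [0,0,-0.5],
  [0,0,-0.6],
  [0,0,-0.7],
  [0,0,-0.8],
], gripper=[0,0,0,0,0,0,0,0], twist=[0,0,0,0,0,0,0,0])

```text
clock: 6.8
tcp_pos: [0.608, -0.11, 0.0612]
orientation: [0.0, 0.752, 0.659, 0.0]
wrist_force: [-2.2, 0.5, 3.9]
finger_gap: -0.0001
grip_force: 1.9
```

```bash
cat >> h.py <<'E'
x=np.array([.991,-.131]);y=np.array([.131,.991]);o=np.array([.5194,-.0910])
def bar():
    c=cam('wrist');P=cloud(c);d=P[...,:2]-o;U=d@x*1000;V=d@y*1000;Z=P[...,2]*1000
    b=Z[(abs(U-20)<30)&(abs(V+7)<3)&(c['z_map']>0)&(Z<100)]; p=Z[(abs(U-90)<10)&(abs(V-3)<9)&(Z>60)]
    print('bar',np.median(b),'pad/finger z pct',np.round(np.percentile(p,[5,20,40]),1))
    for v in range(255,320,5): print((round(d[v,320]@x*1000),round(d[v,320]@y*1000),round(P[v,320,2]*1000)),end=' ')
    s=env.get_state();print(s['clock'],s['tcp_pos'],s['wrist_force'])
E
python3 -c "from h import *;bar()"
```

```text
bar 65.13776937467739 pad/finger z pct [ 83.4 120.6 151.7]
(90, 1, 44) (90, -3, 44) (90, 10, 82) (90, 8, 83) (90, 5, 83) (90, 4, 87) (90, 5, 93) (90, 5, 98) (90, 4, 101) (90, 5, 106) (90, 5, 110) (90, 5, 114) (90, 5, 118) 6.85 [ 0.6079386  -0.110011    0.06102399] [-1.17522376 -0.27533523  3.30873675]
```

Contact: the pad is down to about 83 mm at 4 N, so the true tip is about 22 mm above the reported TCP. About 7 mm remain.

Request:
jog_arm([
  [0,0,-0.1],
  [0,0,-0.2],
  [0,0,-0.3],
  [0,0,-0.4],
  [0,0,-0.5],
  [0,0,-0.6],
  [0,0,-0.65],
  [0,0,-0.7],
], gripper=[0,0,0,0,0,0,0,0], twist=[0,0,0,0,0,0,0,0])

```text
clock: 7.85
tcp_pos: [0.608, -0.11, 0.054]
orientation: [0.0, 0.752, 0.659, 0.0]
wrist_force: [-1.1, 0.7, 4.3]
finger_gap: -0.0002
grip_force: 1.9
```

```bash
python3 -c "from h import *;bar()"
```

```text
bar 59.148620320103234 pad/finger z pct [ 76.2 113.4 144.6]
(90, 3, 45) (90, 0, 45) (90, 10, 75) (90, 8, 76) (90, 5, 76) (90, 5, 81) (90, 5, 86) (90, 5, 90) (90, 5, 94) (90, 4, 98) (90, 4, 102) (90, 5, 107) (90, 5, 111) 7.9 [ 0.60795504 -0.11002493  0.05392684] [-1.55408559 -0.0957834   2.7774039 ]
```

Request:
jog_arm([
  [0,0,-0.02],
  [0,0,-0.04],
  [0,0,-0.06],
  [0,0,-0.08],
  [0,0,-0.1],
  [0,0,-0.12],
  [0,0,-0.14],
  [0,0,-0.14],
], gripper=[0,0,0,0,0,0,0,0], twist=[0,0,0,0,0,0,0,0])

```text
clock: 8.9
tcp_pos: [0.608, -0.11, 0.0528]
orientation: [0.0, 0.752, 0.659, 0.0]
wrist_force: [-1.4, 1.0, 5.1]
finger_gap: 0.0003
grip_force: 2.5
```

Request:
jog_arm([
  [0,0,-0.03],
  [0,0,-0.06],
  [0,0,-0.09],
  [0,0,-0.12],
  [0,0,-0.15],
  [0,0,-0.18],
  [0,0,-0.18],
  [0,0,-0.18],
], gripper=[0,0,0,0,0,0,0,0], twist=[0,0,0,0,0,0,0,0])

```text
clock: 9.9
tcp_pos: [0.608, -0.11, 0.0527]
orientation: [0.001, 0.752, 0.659, 0.0]
wrist_force: [-5.5, 1.8, 14.0]
finger_gap: 0.0001
grip_force: 7.2
```

```bash
python3 -c "from h import *;bar()"
```

```text
bar 59.11689484109783 pad/finger z pct [ 75.  112.1 143.2]
(90, 4, 44) (90, 1, 45) (90, 9, 71) (90, 7, 74) (90, 5, 74) (90, 5, 78) (90, 5, 84) (90, 5, 88) (90, 4, 92) (90, 4, 97) (90, 4, 101) (90, 5, 105) (90, 4, 108) 9.95 [ 0.60802148 -0.11002611  0.05267231] [-5.06241782  0.99254954 13.86712889]
```

The tab is on its stop: 14 N, no more travel. Now I lift, go behind the rib and come down, with tip = reported TCP + 23 mm.

Request:
jog_arm([
  [0,0,2],
  [0,0,5],
  [-2,-0.9,5.5],
  [-4.4,-1.9,5.5],
  [-6.8,-3,5.5],
  [-8.8,-3.9,5.5],
  [-9.7,-4.25,5.5],
  [-9.7,-4.25,5.5],
], gripper=[0,0,0,0,0,0,0,0], twist=[0,0,0,0,0,0,0,0])

```text
clock: 10.95
tcp_pos: [0.5108, -0.1527, 0.1057]
orientation: [0.0, 0.752, 0.659, 0.0]
wrist_force: [-0.2, -1.3, 0.3]
finger_gap: 0.0
grip_force: 0.0
```

Request:
jog_arm([
  [0,0,-1],
  [0,0,-2],
  [0,0,-3],
  [0,0,-4],
  [0,0,-4.5],
  [0,0,-5],
  [0,0,-5.2],
  [0,0,-5.2],
], gripper=[0,0,0,0,0,0,0,0], twist=[0,0,0,0,0,0,0,0])

```text
clock: 11.95
tcp_pos: [0.511, -0.1526, 0.0539]
orientation: [0.0, 0.752, 0.659, 0.0]
wrist_force: [0.5, 0.4, 0.2]
finger_gap: -0.0001
grip_force: 0.0
```

Run:
```python
from h import *
c=cam('wrist'); cv2.imwrite('pics/w2.png',c['image'][:,:,::-1])
P=cloud(c);d=P[...,:2]-o;U=d@x*1000;V=d@y*1000;Z=P[...,2]*1000
m=(abs(U-50)<10)&(abs(V+7)<3)&(Z<100);print('bar/pad',np.median(Z[m]),np.median(Z[(abs(U-90)<12)&(abs(V+7)<12)]))
for v in range(240,330,6): print((round(U[v,320]),round(V[v,320]),round(Z[v,320])),end=' ')
print(env.get_state()['tcp_pos'])
```

```text
bar/pad 59.02142677895122 74.82626507323994
(0, -29, 87) (0, -31, 90) (0, -33, 90) (0, -36, 91) (0, -38, 91) (0, -52, 65) (0, -55, 65) (0, -50, 82) (0, -50, 88) (0, -50, 94) (0, -51, 98) (0, -50, 103) (0, -50, 108) (0, -50, 112) (0, -52, 114) [ 0.51106056 -0.15258521  0.05402167]
```

View pics/w2.png

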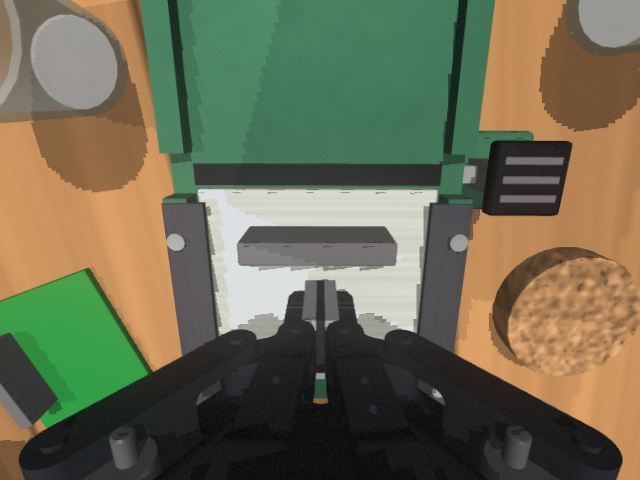

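The bar has sunk into its slot (318,175), the pad at (530,178) is down, and the fingers (320,285) stand centred behind the rib (317,247). Now I push along the unit's y.

Request:
jog_arm([
  [0.07,0.5,0],
  [0.13,1,0],
  [0.2,1.5,0],
  [0.26,2,0],
  [0.36,2.7,0],
  [0.46,3.5,0],
  [0.59,4.5,0],
  [0.59,4.5,0],
], gripper=[0,0,0,0,0,0,0,0], twist=[0,0,0,0,0,0,0,0])

```text
clock: 13.0
tcp_pos: [0.5167, -0.1062, 0.0537]
orientation: [-0.001, 0.751, 0.66, 0.0]
wrist_force: [-0.9, -0.1, 0.3]
finger_gap: -0.0004
grip_force: 0.0
```

Request:
jog_arm([
  [0.13,1,0],
  [0.26,2,0],
  [0.4,3,0],
  [0.53,4,0],
  [0.66,5,0],
  [0.79,6,0],
  [0.92,7,0],
  [1.03,7.8,0],
], gripper=[0,0,0,0,0,0,0,0], twist=[0,0,0,0,0,0,0,0])

```text
clock: 14.0
tcp_pos: [0.5272, -0.0288, 0.0538]
orientation: [0.0, 0.752, 0.659, 0.0]
wrist_force: [0.0, -0.4, 0.2]
finger_gap: -0.0001
grip_force: 0.4
```

Request:
jog_arm([
  [0,0,0],
  [-0.06,-0.5,0],
  [-0.26,-2,0],
  [-0.26,-2,2],
  [-0.26,-2,5],
  [-3,-6,8],
  [-6,-10,11],
  [-9,-14,13],
], gripper=[0,0,0,0,0,0,0,0], twist=[0,0,0,0,0,0,0,0])

```text
clock: 15.0
tcp_pos: [0.4363, -0.1719, 0.1854]
orientation: [0.001, 0.752, 0.659, 0.0]
wrist_force: [1.1, -0.9, 0.6]
finger_gap: 0.0001
grip_force: 0.0
```

Run:
```python
from h import *
c=cam('top');P=cloud(c);d=P[...,:2]-o;U=d@x*1000;V=d@y*1000;Z=P[...,2]*1000
r=(abs(U)<45)&(abs(V-60)<90)&(Z>85)&(Z<100);print('rib',r.sum(),U[r].mean(),V[r].mean(),np.median(Z[r]))
print('pad',np.median(Z[(abs(U-90)<10)&(abs(V+7)<10)]))
for v in range(-120,140,10):
    k=(abs(U+20)<15)&(abs(V-v)<5); print(v,round(float(np.median(Z[k])),1),end='; ')
cv2.imwrite('pics/t2.png',cv2.resize(c['image'][150:360,250:450,::-1],None,fx=2.8,fy=2.8,interpolation=cv2.INTER_CUBIC))
```

```text
rib 131 0.3758326310556338 79.68250157760811 92.67560492127357
pad 77.32043337037842
-120 nan; -110 665.7; -100 661.5; -90 51.4; -80 298.9; -70 672.7; -60 663.0; -50 49.7; -40 44.3; -30 13.7; -20 60.8; -10 61.2; 0 65.1; 10 66.2; 20 65.9; 30 66.4; 40 66.5; 50 66.2; 60 66.1; 70 67.4; 80 92.1; 90 66.1; 100 65.4; 110 60.2; 120 67.5; 130 59.9;
  return _methods._mean(a, axis=axis, dtype=dtype,
  ret = ret.dtype.type(ret / rcount)
```

View pics/t2.png

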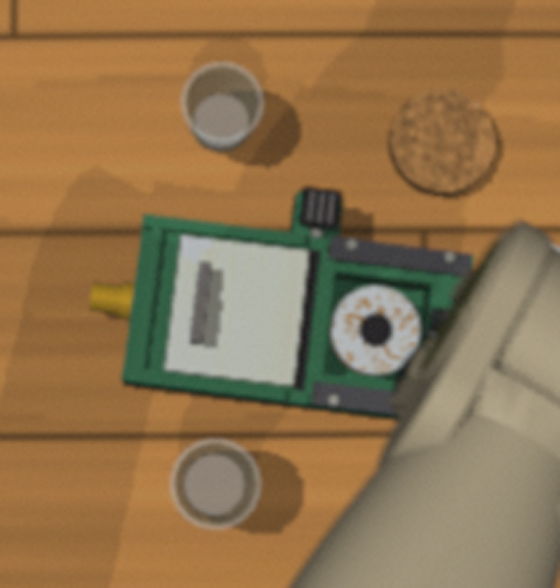

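The cover lies flat on the ledge, shifted about 115 mm, with its rib at (205,305). The well at (378,330) is fully open, the tab is in, and the bystanders haven't moved.

```bash
python3 -c "from workcell import env;print(env.hand_in())"
```

```text
the job is handed in; nothing more can be done
None
```

The snap tab is pressed to its stop and the cover is slid about 115 mm onto the ledge, so the filter well is fully uncovered; nothing else in view around the unit was disturbed, and the job was handed in after about 15 s of the 40 s allowed.

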